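# Push a tube cap under the sprung dust cover

## Task

Put the loose orange tube cap on the white cap keeper away under its dust cover: hold the spring-closed cover open with one fingertip (pressing its blue treadle down opens it), and meanwhile push the cap along the lane with the other finger until it lies wholly inside the bay. Then let the cover spring fully shut over it and move clear. Only push the cap, never lift or tip it, and leave the other things on the bench alone.

Things in the scene. Friction and masses are not known exactly. Their poses are not given: they have to be found in the camera images.
- keeper: white cap keeper, fixed to the bench; its axes: x along the lane into the bay, y to the left, z up; origin on the bench under the middle of the bay's mouth (all mm below in these axes). Raised deck: top z = 12, x -112 to 66, y -26 to 26; foot plate 3 thick to y = 68. Grey hinge brackets 25 tall at x -112 to -106 and 60 to 66, y 20 to 34. Nothing lies above the lane.
- mouth (a point): middle of the bay's mouth on the deck (keeper 0, 0, 12 mm). Before it, x -108 to 0, runs a straight lane along y = 0, 32 mm wide between grey guide rails (inner faces y = -16 and 16, tops z = 17).
- bay (a point): where the cap's centre belongs, middle of the bay (keeper 30, 0, 17.5 mm); anywhere wholly behind the lip will do, cap centre 15 to 45 mm behind the mouth. The bay is 32 mm wide; walls up to z = 27, fixed ledge above its right side (x 16 to 64, y -20 to -10, z 25 to 27.5), back wall's inner face at x = 59.
- cover (a joint): angle of the cover, 0 shut, 1.22 rad fully open (hard stop); hinge line along keeper x at y = 28, z = 20 mm. Clear roof with blue edges, shut: x 0 to 60, y -9 to 10 and x 24 to 60, y 10 to 28, z 28 to 31. It swings up and to the left; fully open its top is about 58 mm above the bench. Spring shuts it when released.
- lip (a point): middle of the lower edge of the cover's blue front lip; moves with the cover. Shut, the lip (x -3 to 0, y -6 to 10, down to z = 16 mm in keeper axes) blocks the mouth, and pushing the cap against it does not open it. Fully open, the lip is left of y = 12 mm and clear of the cap. A finger under it keeps the cover from shutting.
- treadle (a point): middle of the rounded edge (6 mm thick) of the blue ribbed treadle, one piece with the cover, 118 mm long (keeper x -104 to 14). Cover shut: plate steep, this edge at y = 46, z = 50 mm. Pressed from above near y = 43 (2 to 5 N) it tips left and down; fully open it lies level, y 30 to 65, top z = 15. A finger can slide along it in x while it holds it down.
- cap_center (a point): centre (half-way up) of the orange screw cap to be put away, 28 mm across and 11 mm tall, lying open side up on the deck between the guide rails in front of the mouth; light, slides freely; z up
- cap_spare_a: spare orange tube cap, 28 mm across, 11 mm tall, lying on the bench; bystander, origin at the centre of its underside
- cap_spare_b: second spare orange tube cap, the same; bystander, origin at the centre of its underside
- bottle_red: small white reagent bottle with red lid, 42 x 42 x 68 mm; bystander, origin at the centre of its underside
- bottle_blue: small white reagent bottle with blue lid, 42 x 42 x 68 mm; bystander, origin at the centre of its underside
- tape: roll of green marking tape lying flat, 77 mm across, 19 mm tall; bystander, origin at the centre of its underside
- dish: single petri dish, 61 mm across, 15 mm tall; bystander, origin at the centre of its underside
- pen: red marker lying on the bench, 126 mm long, 14 mm thick; bystander, origin at the centre of its underside

How it is judged:
By the outcome, as a careful person would: the job done as asked, in the order asked, and still so for the second after the job is handed in, with the robot touching nothing.
It also fails if it takes over 42 s, if anything falls off the work surface, if the arm or the gripper's body presses on something with over 40 N, if the wrist force passes 120 N, or if a joint passes its speed limit or range.

## Robot

A 6-joint arm with a two-finger parallel gripper is mounted at the origin on a cart in front of the work surface, level with it; the furniture and walls round the work are solid. World frame = base frame: x ahead of the robot, y to its left, z up, the work surface at z = 0. Lengths are in m, angles in rad, forces in N, time in s.
With the tool pointing down it reaches from about 0.3 to 0.875 m from the base axis. Payload 4.2 kg.
Tool frame: the origin (TCP) lies midway between the tips of the shut fingers; the grasp point (between the pads) lies 19 mm behind it; z points along the fingers, y is the direction in which the jaws open and shut (so a half turn about z gives the same grasp; the last joint's range is limited). The gripper opens to 85 mm and grips with 20 to 120 N. Pads are 22 mm wide; open, the fingers measure 114 mm over their backs; the gripper's body (76 mm by 85 mm) begins 54 mm behind the grasp point. The pads swing forward as they close: fully open they stand 13 mm farther back than shut.
Start: joints at [-1.252, 0.32, 1.565, -0, 1.257, -0.02], TCP at [0.191, -0.542, 0.231] pointing down, gripper open.
Joint ranges: [-3.11, 3.11], [-0.84, 2.01], [0.21, 2.61], [-1.34, 4.49], [0.05, 2.63], [-2.56, 2.56]. Speed limits (rad/s): [2.57, 2.57, 3.14, 3.14, 3.14, 3.14].

## Interface

Orientations are given as a unit quaternion [w, x, y, z].
In Python, from plant import bot, get_image gives the robot as it stands.
- The arm moves only by the tool step_arm, never from a script. Its argument "moves" is a list of rows, each a list of 3 entries, a list of its own where there are three numbers: the turn, a rotation vector about the tool's x, y, z in rad, then the shift along the tool's x, y, z in m, then the finger opening in m, from 0 to 0.0854. In form: [[[rx, ry, rz], [x, y, z], jaw], ...]. A call has 1 to 20 rows; each row shifts and turns the commanded pose from where the row before left it, along the tool's axes as they then stand; what a row does not reach is not made up. A row lasts 1/10 s, in which the tool goes at most 50 mm and 8.59 degrees, less where a joint would pass 70% of its speed; a pose out of reach is approached as far as the arm can. A call is refused whole if a number of a shift passes 0.05 or a number of a turn 0.15, either way. A call with a gripper value outside its range is refused whole. The fingers move at their own pace and stop on an object; "squeeze" is the grip in N (left out, the last holds). Time passes only in rows, so rows that do not move let the fingers close. It gives the time, the measured TCP pose, the force and the opening at its end, in the units of the state.
- bot.observe(): the state, without advancing time (a new reading comes with each control period).
- get_image(name): name is "scene" or "top" or "wrist"; returns a dict with "img" (400x640x3 uint8, red, green, blue), "depth" (400x640 float32, m along the optical axis (not along the pixel's ray), 0 where there is no reading), "intrinsics" (3x3 intrinsics, pixels), "k1" (the pictures are not rectified: a ray, as slopes to the right and down, at radius r is drawn at 1 + k1 r^2 times it, then the intrinsics apply), "T" (4x4, takes a point from camera to world coordinates). Camera axes: x right, y up, looking along -z (the intrinsics and any distortion apply to the point x, -y, -z); pixel columns grow to the right and rows downward; lengths in m; the calibration is good to about 2 mm. A picture is of the moment at which its call begins.
- bot.close_job(): hands the job in, once; it reports no verdict.
The state is a dict: "time": time; "q": joint angles; "qd": joint speeds; "joint_efforts": joint torques, N m; "tcp_pos": TCP position; "eef_rot": TCP orientation; "wrist_force": force on the tool from outside, world axes, zero at the start; "torque": the same for the moment, N m; "opening": opening from 0.0 (shut) to 1.0 (fully open).
Only numpy, scipy, OpenCV 4.12 (cv2) and the standard library are available. Lean on these libraries where they do the work, as an engineer would, in place of code of your own. Each camera call takes 0.05 s, during which the arm holds its last target.

## Working session

There is one attempt and no reset: what is moved stays moved. The work goes in short steps, Python scripts to look and compute and a tool call to move; the robot and the scene stay as the last step left them, time stands still between calls to the robot, and variables do not carry over. Pictures are saved under pics/ and viewed, and the job is handed in when it is done.

Besides the shell and the picture viewer there is one more tool, called after ">>>" by a JSON object that holds its "api" and its "payload". step_arm: Moves the arm, as the interface text tells. Its arguments: {"type":"object","properties":{"moves":{"type":"array"},"squeeze":{"type":"number"}},"required":["moves"]}

```bash
ls; mkdir -p pics
cat > h.py <<'E'
import numpy as np, cv2
from plant import bot, get_image
def snap(n,f):
    d=get_image(n); cv2.imwrite('pics/'+f,cv2.cvtColor(d['img'],cv2.COLOR_RGB2BGR)); np.savez('pics/'+f[:-4]+'.npz',**d); return d
def ray(d,u,v):
    K=d['intrinsics'];x=(u-K[0,2])/K[0,0];y=(v-K[1,2])/K[1,1];x0,y0=x,y
    for _ in range(20):
        s=1+d['k1']*(x*x+y*y);x=x0/s;y=y0/s
    return d['T'][:3,3],d['T'][:3,:3]@np.array([x,-y,-1.])
def onz(d,u,v,z):
    o,r=ray(d,u,v);return o+r*(z-o[2])/r[2]
def proj(d,p):
    c=np.linalg.inv(d['T'])@np.append(p,1);x=c[0]/-c[2];y=-c[1]/-c[2];s=1+d['k1']*(x*x+y*y);K=d['intrinsics']
    return K[0,0]*x*s+K[0,2],K[1,1]*y*s+K[1,2]
E
python3 - <<'E'
from h import *
for n in ['scene','top']:
    d=snap(n,n+'0.png');print(n,d['T'].round(3).tolist(),d['k1'],d['intrinsics'].tolist())
print(bot.observe())
E
```

```text
pics
scene [[-0.891, 0.346, -0.293, 0.263], [-0.453, -0.665, 0.593, 0.557], [0.011, 0.661, 0.75, 0.891], [0.0, 0.0, 0.0, 1.0]] -0.06739955638082083 [[406.661719993293, 0.0, 320.7541493004218], [0.0, 406.661719993293, 195.42234902492459], [0.0, 0.0, 1.0]]
top [[0.004, 0.994, -0.109, 0.492], [-1.0, 0.005, 0.013, -0.072], [0.014, 0.109, 0.994, 1.216], [0.0, 0.0, 0.0, 1.0]] -0.09291979345856802 [[440.034792474967, 0.0, 321.2007375001352], [0.0, 440.034792474967, 204.94061265209126], [0.0, 0.0, 1.0]]
{'time': 0.1, 'q': array([-1.25195378e+00,  3.20253350e-01,  1.56554828e+00,  8.36890354e-06,
        1.25741336e+00, -2.00289493e-02]), 'qd': array([-0.00098752, -0.00041836, -0.00269414,  0.00062005, -0.00126525,
       -0.00172054]), 'joint_efforts': array([ 2.77373056e-04, -4.16406655e+01, -2.34704769e+01, -2.66235639e-05,
        4.90320381e-03, -5.95517491e-06]), 'tcp_pos': array([ 0.19099752, -0.5419012 ,  0.23055516]), 'eef_rot': array([-8.02724495e-04,  9.85679965e-01,  1.68624873e-01, -1.16808491e-04]), 'wrist_force': array([ 1.26961119, -0.46229445,  1.45107641]), 'torque': array([ 0.02250856, -0.01721453, -0.01167701]), 'opening': 1.004765058318401}
```

View pics/scene0.png

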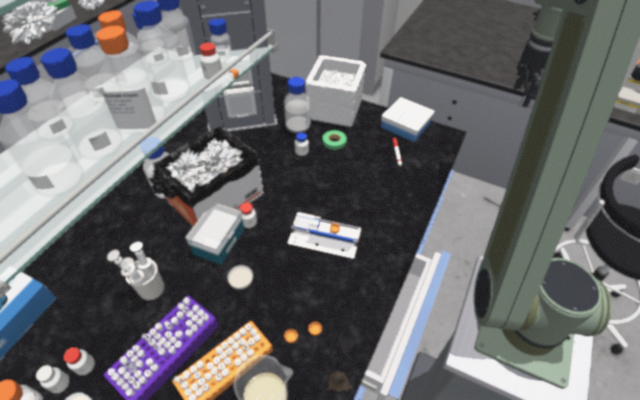

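View pics/top0.png

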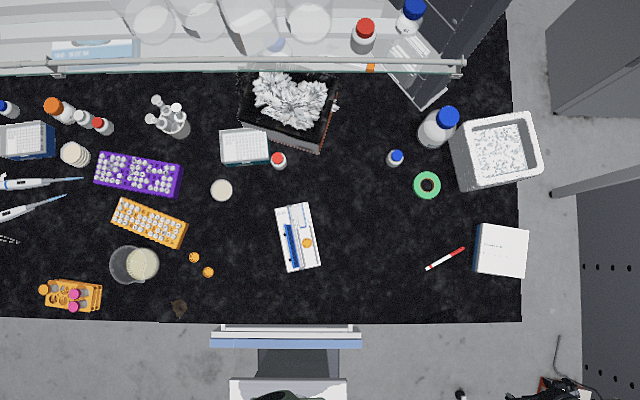

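The scene and top pictures show the keeper at about (297,238) in the top view, with the cap on it at (307,243) and the treadle on the robot-left side. I'll enlarge both to see more.

Run:
```python
import cv2
a=cv2.imread('pics/top0.png')[190:285,260:335];b=cv2.imread('pics/scene0.png')[200:270,275:375]
cv2.imwrite('pics/c1.png',cv2.resize(a,None,fx=6,fy=6,interpolation=2));cv2.imwrite('pics/c2.png',cv2.resize(b,None,fx=7,fy=7,interpolation=2))
```

```text
(no output)
```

View pics/c1.png

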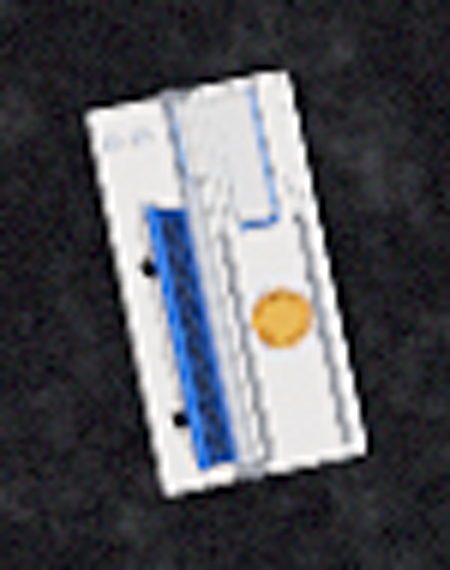

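View pics/c2.png

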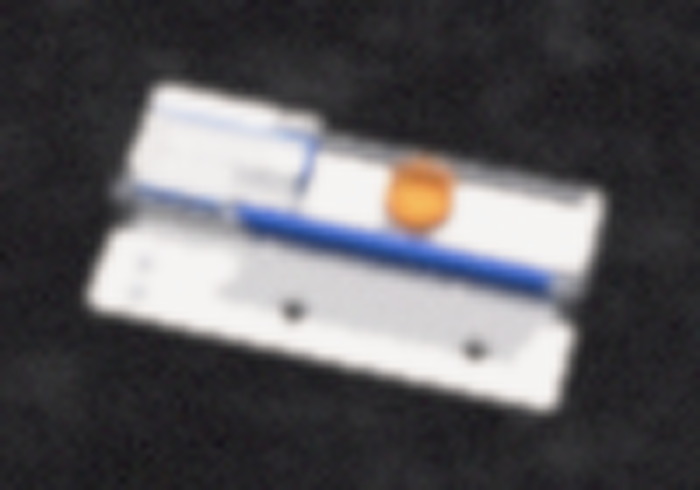

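```bash
cat > cap.py <<'E'
from h import *
def capfind(d,near=None,zc=0.023):
    hsv=cv2.cvtColor(d['img'],cv2.COLOR_RGB2HSV);m=cv2.inRange(hsv,(8,120,120),(22,255,255))
    n,l,s,c=cv2.connectedComponentsWithStats(m)
    return [(s[i,4],c[i].round(1),onz(d,*c[i],zc).round(4)) for i in range(1,n) if s[i,4]>20]
E
python3 - <<'E'
from cap import *
d=dict(np.load('pics/top0.npz'))
P={}
for n,(u,v),z,k in [('TL',(88,110),.003,(66,68)),('BL',(165,495),.003,(-112,68)),('TR',(288,72),.012,(66,-26)),('BR',(365,452),.012,(-112,-26))]:
    p=onz(d,u/6+260-.42,v/6+190-.42,z);P[n]=p;print(n,p.round(4))
K=np.array([(66,68),(-112,68),(66,-26),(-112,-26)])/1000.;W=np.array([P[n][:2] for n in('TL','BL','TR','BR')])
a=K-K.mean(0);b=W-W.mean(0);th=np.arctan2((a[:,0]*b[:,1]-a[:,1]*b[:,0]).sum(),(a*b).sum());R=np.array([[np.cos(th),-np.sin(th)],[np.sin(th),np.cos(th)]])
t=W.mean(0)-R@K.mean(0);print('th',th,'origin',t,'res',(W-(K@R.T+t)).round(4).tolist())
for s,c,p in capfind(d):
    if abs(c[0]-307)<20: print(s,c,p,'keeper',(R.T@(p[:2]-t)).round(4))
E
```

```text
TL [0.6166 0.0417 0.003 ]
BL [0.4405 0.0041 0.003 ]
TR [ 0.6337 -0.0507  0.012 ]
BR [ 0.4606 -0.0868  0.012 ]
th 0.20609173883334092 origin [ 0.56467791 -0.03877154] res [[0.0012, 0.0004], [-0.0006, -0.0007], [-0.0009, -0.0], [0.0003, 0.0004]]
70 [306.4 242.7] [ 0.5204 -0.0484  0.023 ] keeper [-0.0453 -0.0004]
```

```bash
cat > k.py <<'E'
from cap import *
from scipy.spatial.transform import Rotation as Ro
TH=0.2061;T0=np.array([0.56468,-0.03877])
def k2w(p,th=TH,t=T0):
    c,s=np.cos(th),np.sin(th);return np.array([c*p[0]-s*p[1]+t[0],s*p[0]+c*p[1]+t[1],p[2]])
def w2k(p,th=TH,t=T0):
    c,s=np.cos(th),np.sin(th);x,y=p[0]-t[0],p[1]-t[1];return np.array([c*x+s*y,-s*x+c*y,p[2]])
def tool():
    o=bot.observe();q=o['eef_rot'];return o,Ro.from_quat([q[1],q[2],q[3],q[0]])
def delta(kp,th=TH,t=T0):
    o,R=tool();w=k2w(kp,th,t)
    des=Ro.from_matrix(np.array([[np.cos(th),np.sin(th),0],[np.sin(th),-np.cos(th),0],[0,0,-1]]).astype(float))
    print('turn tool',(R.inv()*des).as_rotvec().round(4),'shift in desired tool axes',des.inv().apply(w-o['tcp_pos']).round(4),'now keeper',w2k(o['tcp_pos'],th,t).round(4),'F',o['wrist_force'].round(2),'op',o['opening'],'t',o['time'])
E
python3 -c "
from k import *
delta((-.06,.022,.2))
"
```

```text
turn tool [-1.600e-03  1.000e-04  1.328e-01] shift in desired tool axes [ 0.4087 -0.438   0.0306] now keeper [-0.4687 -0.416   0.2306] F [ 1.27 -0.46  1.45] op 1.004765058318401 t 0.1
```

>>> {"api": "step_arm", "payload": {"moves": [[[0,0,0.133],[0,0,0],0.036],[[0,0,0],[0.029,-0.0313,0.0022],0.036],[[0,0,0],[0.029,-0.0313,0.0022],0.036],[[0,0,0],[0.029,-0.0313,0.0022],0.036],[[0,0,0],[0.029,-0.0313,0.0022],0.036],[[0,0,0],[0.029,-0.0313,0.0022],0.036],[[0,0,0],[0.029,-0.0313,0.0022],0.036],[[0,0,0],[0.029,-0.0313,0.0022],0.036],[[0,0,0],[0.029,-0.0313,0.0022],0.036],[[0,0,0],[0.029,-0.0313,0.0022],0.036],[[0,0,0],[0.029,-0.0313,0.0022],0.036],[[0,0,0],[0.029,-0.0313,0.0022],0.036],[[0,0,0],[0.029,-0.0313,0.0022],0.036],[[0,0,0],[0.029,-0.0313,0.0022],0.036],[[0,0,0],[0.029,-0.0313,0.0022],0.036],[[0,0,0],[0,0,0],0.036]]}}

```text
time: 1.7
tcp_pos: [0.5008, -0.0267, 0.1998]
eef_rot: [-0.001, 0.994, 0.105, 0.0]
wrist_force: [-0.5, -0.5, -1.0]
opening: 0.419
```

```bash
python3 -c "
from k import *
delta((-.06,.022,.2))
d=snap('wrist','w1.png');print(d['T'].round(3).tolist())
print(capfind(d))
"
```

```text
turn tool [-0.0014 -0.0005  0.0048] shift in desired tool axes [ 0.      0.0029 -0.0002] now keeper [-0.06    0.0249  0.1998] F [-0.46 -0.51 -0.97] op 0.41916327096716277 t 1.7
[[0.211, 0.943, 0.257, 0.567], [-0.978, 0.204, 0.054, -0.012], [-0.001, -0.263, 0.965, 0.342], [0.0, 0.0, 0.0, 1.0]]
[(np.int32(2266), array([22.3, 74.8]), array([0.5459, 0.2862, 0.023 ])), (np.int32(37), array([ 3.9, 45.2]), array([0.5702, 0.3034, 0.023 ])), (np.int32(480), array([ 60.8, 143.4]), array([0.4843, 0.2481, 0.023 ])), (np.int32(237), array([341.6, 168. ]), array([ 0.5213, -0.0496,  0.023 ])), (np.int32(436), array([ 96.1, 185.2]), array([0.4459, 0.21  , 0.023 ]))]
```

View pics/w1.png

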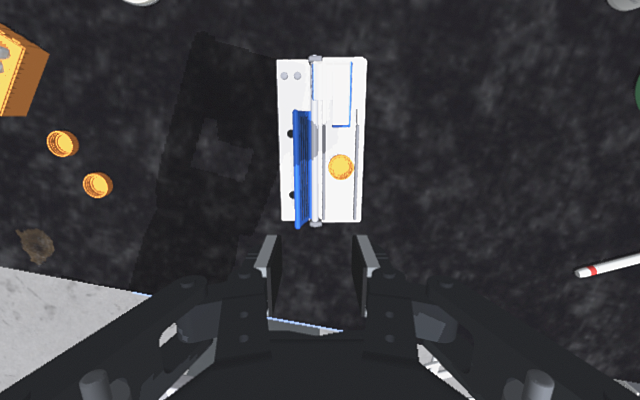

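The wrist view shows the keeper upright, with corners near (277,60), (366,58), (361,222) and (282,219). The cap is at (341,167), and the finger tips are at about (270,240) and (362,240). I'll zoom in for sub-pixel corners.

Run:
```python
import cv2,numpy as np
a=cv2.imread('pics/w1.png')
cv2.imwrite('pics/c3.png',cv2.resize(a[50:235,265:380],None,fx=4,fy=3.2*1.25,interpolation=2)[:740][:, :])
cv2.imwrite('pics/c4.png',cv2.resize(a[225:340,240:400],None,fx=5,fy=5,interpolation=2))
im=cv2.imread('pics/c3.png');print(im.shape)
cv2.imwrite('pics/c3.png',cv2.resize(a[50:235,265:380],None,fx=3.2,fy=3.2,interpolation=2))
d=np.load('pics/w1.npz')['depth']
for v in (238,242,248,255):print(v,d[v,255:285].round(3).tolist())
```

```text
(740, 460, 3)
238 [0.36800000071525574, 0.36800000071525574, 0.3659999966621399, 0.36800000071525574, 0.367000013589859, 0.36800000071525574, 0.367000013589859, 0.36800000071525574, 0.36899998784065247, 0.36800000071525574, 0.36800000071525574, 0.14399999380111694, 0.14300000667572021, 0.14399999380111694, 0.14499999582767487, 0.14300000667572021, 0.14300000667572021, 0.14399999380111694, 0.14399999380111694, 0.14399999380111694, 0.14300000667572021, 0.14399999380111694, 0.1420000046491623, 0.14499999582767487, 0.14399999380111694, 0.1469999998807907, 0.1509999930858612, 0.36800000071525574, 0.36800000071525574, 0.36899998784065247]
242 [0.36899998784065247, 0.3700000047683716, 0.3709999918937683, 0.3709999918937683, 0.3700000047683716, 0.36899998784065247, 0.36800000071525574, 0.3700000047683716, 0.3700000047683716, 0.14000000059604645, 0.13899999856948853, 0.1379999965429306, 0.13899999856948853, 0.14000000059604645, 0.13899999856948853, 0.13899999856948853, 0.13899999856948853, 0.13899999856948853, 0.13899999856948853, 0.13899999856948853, 0.13899999856948853, 0.1379999965429306, 
[... 691 characters left out ...]
9999998807907, 0.1509999930858612, 0.3709999918937683, 0.3709999918937683, 0.37299999594688416]
255 [0.13600000739097595, 0.13500000536441803, 0.13500000536441803, 0.13500000536441803, 0.12700000405311584, 0.125, 0.12600000202655792, 0.12600000202655792, 0.12399999797344208, 0.12600000202655792, 0.12600000202655792, 0.0, 0.12700000405311584, 0.12600000202655792, 0.12600000202655792, 0.12700000405311584, 0.12600000202655792, 0.12600000202655792, 0.12600000202655792, 0.12700000405311584, 0.12999999523162842, 0.13199999928474426, 0.13600000739097595, 0.14000000059604645, 0.14399999380111694, 0.14800000190734863, 0.15199999511241913, 0.37400001287460327, 0.37299999594688416, 0.37299999594688416]
```

View pics/c3.png

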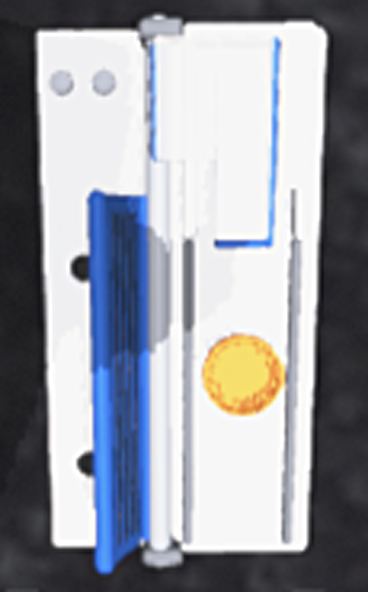

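View pics/c4.png

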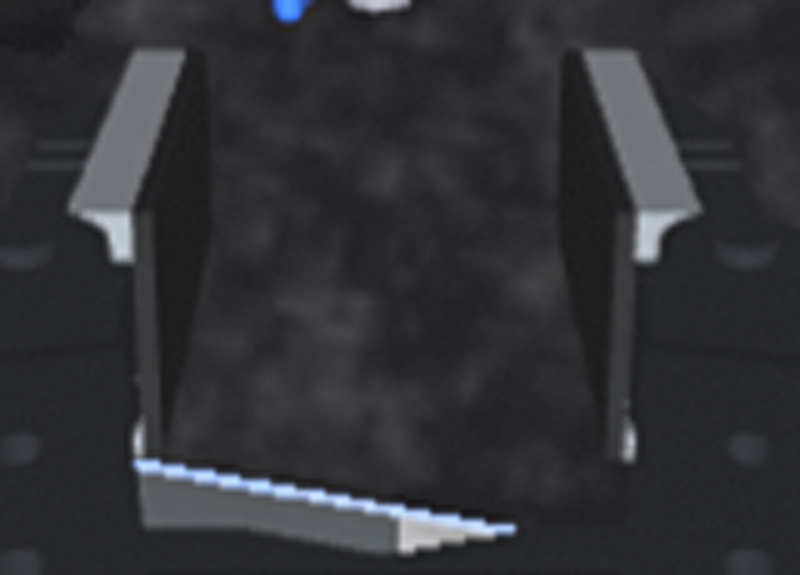

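Run:
```python
from k import *
d=dict(np.load('pics/w1.npz'));print(d['intrinsics'][0,0],d['k1'])
o,R=tool()
def dep(u,v,z):
    c,r=ray(d,u,v);p=c+r*z;return R.inv().apply(p-o['tcp_pos']).round(4)
f=lambda x,y:(x/5+240-.4,y/5+225-.4)
for n,(x,y),z in [('Ltip out',(137,52),.144),('Ltip mid',(185,52),.144),('Ltip inner far',(207,60),.151),('Rtip in far',(562,60),.151),('Rtip mid',(583,52),.144),('Rtip out',(635,52),.144),('L upper out',(72,212),.118),('L upper mid',(135,212),.118)]:
    print(n,dep(*f(x,y),z))
for v in (236,240,250,258,264,267): print(v,[dep(u,v,float(d['depth'][v,u])).tolist() for u in (262,268,272,280)])
# keeper corners
g=lambda x,y:(x/3.2+265-.35,y/3.2+50-.35)
C=[((37,30),.003,(66,68)),((52,548),.003,(-112,68)),((327,25),.012,(66,-26)),((307,550),.012,(-112,-26))]
W=np.array([onz(d,*g(*c[0]),c[1])[:2] for c in C]);K=np.array([c[2] for c in C])/1000.
a=K-K.mean(0);b=W-W.mean(0);th=np.arctan2((a[:,0]*b[:,1]-a[:,1]*b[:,0]).sum(),(a*b).sum());Rm=np.array([[np.cos(th),-np.sin(th)],[np.sin(th),np.cos(th)]])
t=W.mean(0)-Rm@K.mean(0);print('th',th,t,(W-(K@Rm.T+t)).round(4).tolist())
for (x,y),z in [((243,375),.023),((185,540),.017),((190,240),.017),((298,240),.017),((287,540),.017),((97,565),.05),((95,195),.05)]:
    print((x,y),w2k(onz(d,*g(x,y),z),th,t).round(4))
```

```text
298.2941961205935 -0.009977042392396617
Ltip out [ 0.0145 -0.0257 -0.0076]
Ltip mid [ 0.0145 -0.021  -0.0076]
Ltip inner far [ 0.0111 -0.0197 -0.0013]
Rtip in far [ 0.0112  0.0162 -0.0013]
Rtip mid [ 0.0146  0.0174 -0.0076]
Rtip out [ 0.0146  0.0224 -0.0076]
L upper out [ 0.0121 -0.0265 -0.0352]
L upper mid [ 0.0121 -0.0215 -0.0352]
236 [[-0.0716, -0.069, 0.2013], [0.0135, -0.0254, -0.0064], [0.013, -0.0237, -0.0052], [0.0129, -0.0198, -0.0049]]
240 [[-0.0771, -0.0693, 0.2018], [0.0134, -0.0247, -0.0111], [0.0137, -0.0227, -0.0119], [0.0108, -0.0198, -0.005]]
250 [[0.0137, -0.0254, -0.0229], [0.0133, -0.023, -0.0219], [0.0137, -0.0211, -0.0229], [0.0064, -0.0197, -0.0071]]
258 [[0.0136, -0.0241, -0.0303], [0.013, -0.0219, -0.0291], [0.0133, -0.0201, -0.0298], [0.0024, -0.0197, -0.0076]]
264 [[0.0134, -0.0232, -0.0353], [0.0132, -0.021, -0.0348], [0.0115, -0.0199, -0.0316], [-0.0003, -0.0197, -0.0088]]
267 [[0.013, -0.023, -0.0368], [0.0133, -0.0205, -0.0375], [0.0109, -0.0197, -0.0329], [-0.0019, -0.0197, -0.0088]]
th 0.21476490782826146 [ 0.56576532 -0.03838451] [[0.0002, -0.0006], [-0.001, 0.0002], [-0.0003, 0.0], [0.0012, 0.0003]]
(243, 375) [-0.0445 -0.0004  0.023 ]
(185, 540) [-0.1051  0.0188  0.017 ]
(190, 240) [-0.0005  0.0174  0.017 ]
(298, 240) [-0.0006 -0.0182  0.017 ]
(287, 540) [-0.1052 -0.0178  0.017 ]
(97, 565) [-0.1023  0.048   0.05  ]
(95, 195) [0.0131 0.0462 0.05  ]
```

```bash
sed -i 's/^TH=.*/TH=0.208;T0=np.array([0.5658,-0.0386])/' k.py; python3 -c "
from k import *
delta((-.076,.023,.08))
"
```

```text
turn tool [-0.0002  0.0013  0.0018] shift in desired tool axes [-0.0131  0.0004  0.1198] now keeper [-0.0629  0.0234  0.1998] F [-0.28 -0.02  0.43] op 0.42380842549668585 t 1.75
```

>>> {"api": "step_arm", "payload": {"moves": [[[0,0,0.002],[-0.006,0,0.02],0.04],[[0,0,0],[-0.007,0,0.03],0.04],[[0,0,0],[0,0.0004,0.03],0.04],[[0,0,0],[0,0,0.03],0.04],[[0,0,0],[0,0,0.01],0.04],[[0,0,0],[0,0,0],0.04],[[0,0,0],[0,0,0],0.04]]}}

```text
time: 2.45
tcp_pos: [0.487, -0.0341, 0.0815]
eef_rot: [0.0, 0.995, 0.101, 0.001]
wrist_force: [-0.6, -0.1, 0.4]
opening: 0.467
```

```bash
python3 -c "
from k import *
delta((-.076,.023,.08))
d=snap('wrist','w2.png')
"
```

```text
turn tool [ 0.0007 -0.0015 -0.0048] shift in desired tool axes [ 0.0002 -0.0023  0.0015] now keeper [-0.0762  0.0207  0.0815] F [-0.59 -0.13  0.4 ] op 0.4670583342361091 t 2.45
```

View pics/w2.png

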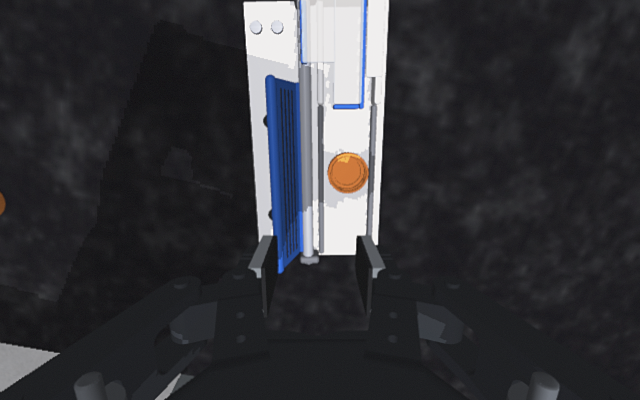

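Run:
```python
from k import *
import cv2
d=dict(np.load('pics/w2.npz'))
print([c for c in capfind(d) if c[0]>500])
for c in capfind(d):
    if c[0]>500: print(w2k(c[2]).round(4))
for u,v,z in [(267,77,.05),(274,235,.05),(280,272,.05),(321,105,.017),(317,240,.017),(371,108,.017),(369,225,.017)]:print(u,v,w2k(onz(d,u,v,z)).round(4))
for v in (238,240): 
  for u in (264,268,272,275,359,362,368): 
    c,r=ray(d,u,v);print(v,u,w2k(c+r*float(d['depth'][v,u])).round(4))
```

```text
[(np.int32(1275), array([347.5, 172.4]), array([ 0.5223, -0.0482,  0.023 ]))]
[-0.0445 -0.0004  0.023 ]
267 77 [0.0129 0.0474 0.05  ]
274 235 [-0.0791  0.0473  0.05  ]
280 272 [-0.1047  0.0445  0.05  ]
321 105 [-0.0005  0.0176  0.017 ]
317 240 [-0.0966  0.0205  0.017 ]
371 108 [-0.0025 -0.0156  0.017 ]
369 225 [-0.0848 -0.0178  0.017 ]
238 264 [-0.0642  0.046   0.0905]
238 268 [-0.0643  0.0441  0.0904]
238 272 [-0.0644  0.0422  0.0902]
238 275 [-0.0647  0.0409  0.0894]
238 359 [-0.065   0.0002  0.0889]
238 362 [-0.0644 -0.001   0.0905]
238 368 [-0.0646 -0.004   0.09  ]
240 264 [-0.0642  0.0456  0.093 ]
240 268 [-0.0644  0.0438  0.0926]
240 272 [-0.0642  0.0418  0.0931]
240 275 [-0.0654  0.0408  0.0901]
240 359 [-0.0645  0.0007  0.0926]
240 362 [-0.0645 -0.0007  0.0926]
240 368 [-0.0642 -0.0034  0.0934]
```

>>> {"api": "step_arm", "payload": {"moves": [[[0,0,-0.004],[0,-0.002,0.01],0.04],[[0,0,0],[0,0,0.015],0.04],[[0,0,0],[0,0,0.008],0.04],[[0,0,0],[0,0,0.005],0.04],[[0,0,0],[0,0,0.005],0.04],[[0,0,0],[0,0,0.005],0.04],[[0,0,0],[0,0,0],0.04]]}}

```text
time: 3.2
tcp_pos: [0.4863, -0.0311, 0.0327]
eef_rot: [0.0, 0.995, 0.104, 0.001]
wrist_force: [0.3, 0.4, 2.0]
opening: 0.468
```

```bash
python3 -c "
from k import *
delta((-.076,.023,.009))
d=snap('wrist','w3.png')
"
```

```text
turn tool [ 0.0005 -0.001   0.0008] shift in desired tool axes [0.0003 0.0007 0.0237] now keeper [-0.0763  0.0237  0.0327] F [0.26 0.43 1.98] op 0.46768830569697345 t 3.2
```

View pics/w3.png

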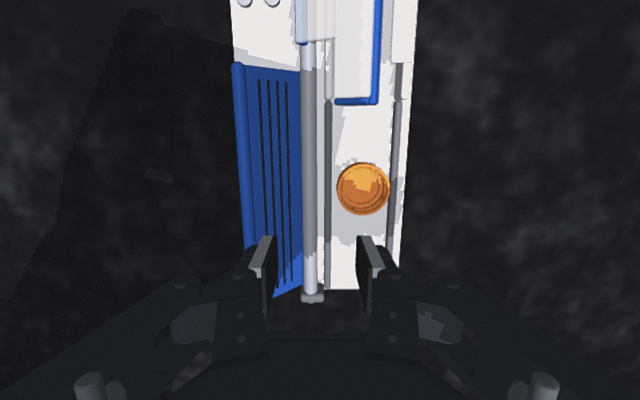

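The treadle is tipping left under the left finger and the cover is lifting (lip near (357,100)). The right finger is over the lane behind the cap. I'll keep pressing down.

>>> {"api": "step_arm", "payload": {"moves": [[[0,0,0],[0,0,0.006],0.04],[[0,0,0],[0,0,0.006],0.04],[[0,0,0],[0,0,0.005],0.04],[[0,0,0],[0,0,0.003],0.04],[[0,0,0],[0,0,0.002],0.04],[[0,0,0],[0,0,0],0.04],[[0,0,0],[0,0,0],0.04]]}}

```text
time: 3.95
tcp_pos: [0.4866, -0.032, 0.0126]
eef_rot: [0.0, 0.995, 0.104, 0.001]
wrist_force: [-3.6, -2.4, 23.7]
opening: 0.474
```

```bash
python3 -c "
from k import *
delta((-.076,.023,.009))
d=snap('wrist','w4.png')
"
```

```text
turn tool [ 0.001  -0.0016 -0.    ] shift in desired tool axes [ 0.0001 -0.0002  0.0036] now keeper [-0.0761  0.0228  0.0126] F [-3.58 -2.4  23.71] op 0.4740321338730146 t 3.95
```

View pics/w4.png

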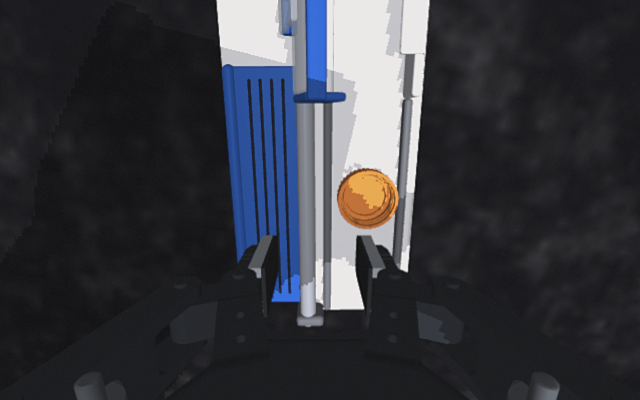

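Run:
```python
from k import *
d=dict(np.load('pics/w4.npz'))
print(w2k(onz(d,345,97,.050)).round(4),w2k(onz(d,228,70,.0134)).round(4),w2k(onz(d,225,140,.0134)).round(4))
for c in capfind(d):
    if c[0]>500: print(c[1],w2k(c[2]).round(4))
for u,v in [(268,240),(270,236),(366,240),(364,236),(255,150),(240,200),(340,290),(345,150)]:
    c,r=ray(d,u,v);print(v,u,w2k(c+r*float(d['depth'][v,u])).round(4))
o,R=tool();print(R.inv().apply(o['torque']),R.inv().apply(o['wrist_force']),o['joint_efforts'])
```

```text
[-0.002   0.0136  0.05  ] [0.0116 0.062  0.0134] [-0.0187  0.0657  0.0134]
[367.3 198.7] [-0.0443 -0.0003  0.023 ]
240 268 [-0.0647  0.046   0.023 ]
236 270 [-0.0648  0.0458  0.0179]
240 366 [-0.0644 -0.0004  0.0237]
236 364 [-0.0646 -0.0004  0.0182]
150 255 [-0.0231  0.0516  0.015 ]
200 240 [-0.0472  0.0601  0.015 ]
290 340 [-0.099   0.0101  0.0111]
150 345 [-0.0235  0.0094  0.0108]
[ 0.39392253 -0.70520067 -0.07393284] [ -3.65993914   0.70485322 -24.4518884 ] [  0.80248117 -27.8345418  -11.17096782   0.12312926  -1.2589575
   0.08828152]
```

>>> {"api": "step_arm", "payload": {"moves": [[[0,0,0],[0,0,-0.001],0.04],[[0,0,0],[0.002,0,0],0.04],[[0,0,0],[0.003,0,0],0.04],[[0,0,0],[0.004,0,0],0.04],[[0,0,0],[0.004,0,0],0.04],[[0,0,0],[0.004,0,0],0.04],[[0,0,0],[0.004,0,0],0.04],[[0,0,0],[0.004,0,0],0.04],[[0,0,0],[0.003,0,0],0.04],[[0,0,0],[0.002,0,0],0.04],[[0,0,0],[0,0,0],0.04]]}}

```text
time: 5.1
tcp_pos: [0.5038, -0.0266, 0.0121]
eef_rot: [-0.0, 0.994, 0.106, -0.012]
wrist_force: [-23.9, -8.3, 36.5]
opening: 0.464
```

```bash
python3 -c "
from k import *
delta((.001,.023,.0122))
d=snap('wrist','w5.png')
for c in capfind(d):
    if c[0]>500: print(c[1],w2k(c[2]).round(4))
"
```

```text
turn tool [-0.0032  0.0246  0.0039] shift in desired tool axes [ 0.0592  0.0015 -0.0001] now keeper [-0.0582  0.0245  0.0121] F [-23.92  -8.32  36.5 ] op 0.46435043695948197 t 5.1
[370.7 210.1] [-0.0311 -0.0001  0.023 ]
```

View pics/w5.png

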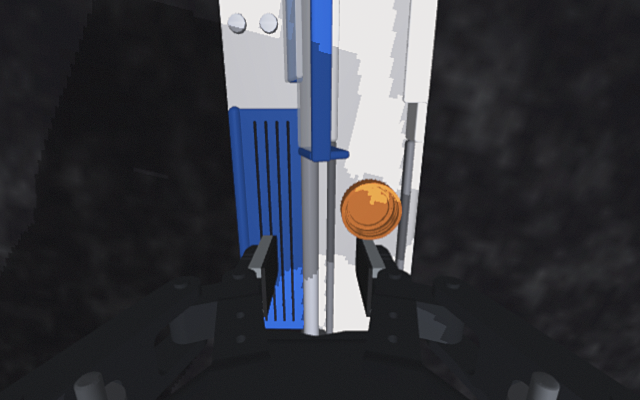

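The cap is moving along (now at keeper x -31), but I am pressing too hard: 36 N down and 24 N drag. I'll ease up a little.

>>> {"api": "step_arm", "payload": {"moves": [[[0,0,0],[0,0,-0.0007],0.04],[[0,0,0],[0,0,-0.0007],0.04],[[0,0,0],[0,0,0],0.04]]}}

```text
time: 5.45
tcp_pos: [0.5084, -0.0259, 0.0129]
eef_rot: [-0.001, 0.995, 0.104, -0.007]
wrist_force: [-8.5, -3.0, 17.6]
opening: 0.465
```

```bash
python3 -c "
from k import *
delta((.001,.023,.0122))
"
```

```text
turn tool [-0.0025  0.0136  0.001 ] shift in desired tool axes [0.0545 0.0013 0.0007] now keeper [-0.0535  0.0243  0.0129] F [-8.49 -2.98 17.62] op 0.46514689606932286 t 5.45
```

>>> {"api": "step_arm", "payload": {"moves": [[[0,0,0],[0,0,-0.0007],0.04],[[0,0,0],[0,0,0],0.04],[[0,0,0],[0,0,0],0.04]]}}

```text
time: 5.75
tcp_pos: [0.5109, -0.0255, 0.0131]
eef_rot: [-0.0, 0.995, 0.104, -0.005]
wrist_force: [-7.7, -1.1, 11.6]
opening: 0.469
```

```bash
python3 -c "
from k import *
delta((.001,.023,.0122))
"
```

```text
turn tool [-0.0018  0.0093  0.0007] shift in desired tool axes [0.052  0.0011 0.0009] now keeper [-0.051   0.0241  0.0131] F [-7.7  -1.05 11.58] op 0.469112220443439 t 5.75
```

>>> {"api": "step_arm", "payload": {"moves": [[[0,0,0],[0,0,-0.0004],0.04],[[0,0,0],[0.002,0,0],0.04],[[0,0,0],[0.003,0,0],0.04],[[0,0,0],[0.003,0,0],0.04],[[0,0,0],[0.003,0,0],0.04],[[0,0,0],[0.003,0,0],0.04],[[0,0,0],[0.002,0,0],0.04],[[0,0,0],[0,0,0],0.04]]}}

```text
time: 6.55
tcp_pos: [0.5278, -0.0222, 0.0133]
eef_rot: [-0.0, 0.995, 0.104, -0.004]
wrist_force: [-5.2, -0.6, 8.3]
opening: 0.473
```

```bash
python3 -c "
from k import *
delta((.001,.023,.0122))
d=snap('wrist','w6.png')
for c in capfind(d):
    if c[0]>500: print(c[1],w2k(c[2]).round(4))
"
```

```text
turn tool [-0.0012  0.0073  0.0005] shift in desired tool axes [0.0348 0.0009 0.0011] now keeper [-0.0338  0.0239  0.0133] F [-5.15 -0.64  8.27] op 0.47264178266244194 t 6.55
[368.6 209. ] [-0.0071 -0.0001  0.023 ]
```

View pics/w6.png

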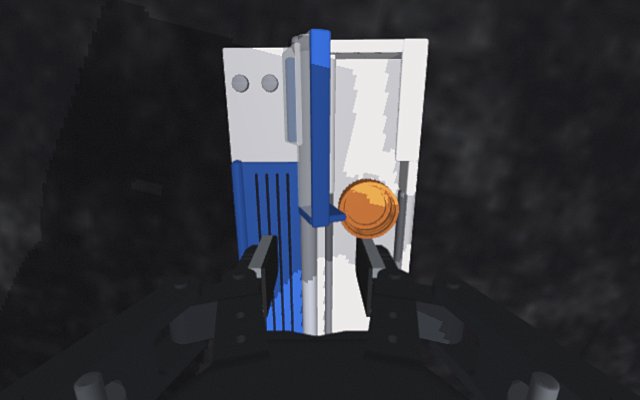

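The cover is fully open and upright, with its lip at (330,215) to the left of the cap. The cap is at (369,209), at the mouth, x -7. I'll push about 34 mm further.

>>> {"api": "step_arm", "payload": {"moves": [[[0,0,0],[0.002,0,0],0.04],[[0,0,0],[0.003,0,0],0.04],[[0,0,0],[0.004,0,0],0.04],[[0,0,0],[0.004,0,0],0.04],[[0,0,0],[0.004,0,0],0.04],[[0,0,0],[0.004,0,0],0.04],[[0,0,0],[0.004,0,0],0.04],[[0,0,0],[0.003,0,0],0.04],[[0,0,0],[0.002,0,0],0.04],[[0,0,0],[0.002,0,0],0.04],[[0,0,0],[0,0,0],0.04]]}}

```text
time: 7.7
tcp_pos: [0.559, -0.0157, 0.0134]
eef_rot: [-0.0, 0.995, 0.104, -0.004]
wrist_force: [-5.1, -0.9, 7.8]
opening: 0.468
```

```bash
python3 -c "
from k import *
delta((.001,.023,.0122))
d=snap('wrist','w7.png')
for c in capfind(d):
    if c[0]>500: print(c[1],w2k(c[2]).round(4))
"
```

```text
turn tool [-0.0011  0.0075  0.0005] shift in desired tool axes [0.0029 0.0008 0.0012] now keeper [-0.0019  0.0238  0.0134] F [-5.14 -0.86  7.8 ] op 0.4680935181093611 t 7.7
[365.2 210.8] [0.024  0.0014 0.023 ]
```

View pics/w7.png

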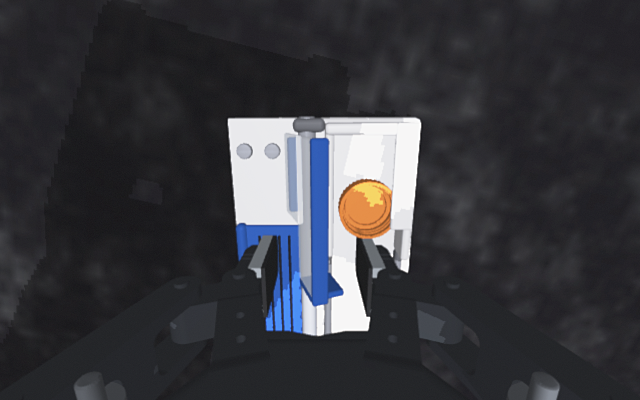

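The cap is inside at x ≈ 24 and the lip at (325,290) is clear of it. I'll back the finger out along the lane, still holding the treadle down.

>>> {"api": "step_arm", "payload": {"moves": [[[0,0,0],[-0.003,0,0],0.04],[[0,0,0],[-0.005,0,0],0.04],[[0,0,0],[-0.006,0,0],0.04],[[0,0,0],[-0.006,0,0],0.04],[[0,0,0],[-0.006,0,0],0.04],[[0,0,0],[-0.006,0,0],0.04],[[0,0,0],[-0.006,0,0],0.04],[[0,0,0],[-0.006,0,0],0.04],[[0,0,0],[-0.005,0,0],0.04],[[0,0,0],[-0.003,0,0],0.04],[[0,0,0],[0,0,0],0.04]]}}

```text
time: 8.85
tcp_pos: [0.5105, -0.0263, 0.0139]
eef_rot: [0.0, 0.995, 0.104, -0.001]
wrist_force: [-0.0, -1.0, 2.8]
opening: 0.464
```

```bash
python3 -c "
from k import *
delta((.001,.023,.0122))
d=snap('wrist','w8.png')
for c in capfind(d):
    if c[0]>500: print(c[1],w2k(c[2]).round(4))
"
```

```text
turn tool [-0.0001  0.0014  0.    ] shift in desired tool axes [0.0526 0.0005 0.0017] now keeper [-0.0516  0.0235  0.0139] F [-0.01 -1.04  2.82] op 0.46378787771693736 t 8.85
[370.1  98.4] [0.0238 0.0011 0.023 ]
```

View pics/w8.png

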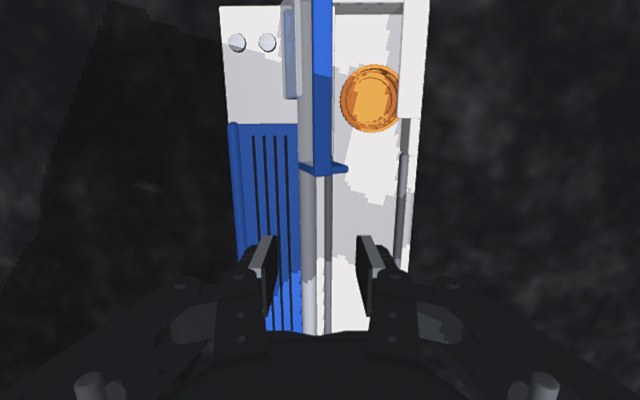

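The cap stays at x ≈ 24 (370,98) and the finger is well out of the mouth. I'll lift gently so the cover closes against the finger.

>>> {"api": "step_arm", "payload": {"moves": [[[0,0,0],[0,0,-0.003],0.04],[[0,0,0],[0,0,-0.004],0.04],[[0,0,0],[0,0,-0.004],0.04],[[0,0,0],[0,0,-0.004],0.04],[[0,0,0],[0,0,-0.004],0.04],[[0,0,0],[0,0,-0.004],0.04],[[0,0,0],[0,0,-0.004],0.04],[[0,0,0],[0,0,-0.004],0.04],[[0,0,0],[0,0,-0.004],0.04],[[0,0,0],[0,0,-0.006],0.04],[[0,0,0],[0,0,-0.012],0.04],[[0,0,0],[0,0,-0.03],0.04],[[0,0,0],[0,0,-0.04],0.04],[[0,0,0],[0,0,-0.04],0.04],[[0,0,0],[0,0,-0.04],0.04],[[0,0,0],[0,0,0],0.04]]}}

```text
time: 10.5
tcp_pos: [0.5145, -0.0261, 0.2237]
eef_rot: [0.001, 0.995, 0.104, 0.006]
wrist_force: [0.3, 1.1, 0.2]
opening: 0.463
```

```bash
python3 -c "
from k import *
delta((.001,.023,.0122))
d=snap('wrist','w9.png');e=snap('top','t9.png')
for c in capfind(d):
    print(c[0],c[1],w2k(c[2]).round(4))
g=e['img'][190:285,260:335,::-1]
cv2.imwrite('pics/c9.png',np.hstack([cv2.resize(g,None,fx=4,fy=4),cv2.resize(d['img'][20:210,260:380,::-1],(240,380))]))
"
```

```text
turn tool [ 0.0033 -0.0125 -0.0001] shift in desired tool axes [ 4.860e-02 -2.000e-04  2.115e-01] now keeper [-0.0476  0.0228  0.2237] F [0.27 1.1  0.24] op 0.46281768113005506 t 10.5
2046 [38.3 88. ] [0.054  0.3261 0.023 ]
33 [13.2 58.4] [0.0841 0.3465 0.023 ]
39 [25.3 66.4] [0.0761 0.3352 0.023 ]
46 [ 6.5 76.6] [0.0658 0.3583 0.023 ]
24 [20.  94.8] [0.0471 0.348  0.023 ]
21 [  1.  106.8] [0.0346 0.3726 0.023 ]
85 [ 11.3 112.6] [0.0283 0.3625 0.023 ]
415 [ 76.5 156. ] [-0.0201  0.2985  0.023 ]
365 [108.9 194.5] [-0.0656  0.2687  0.023 ]
```

View pics/w9.png

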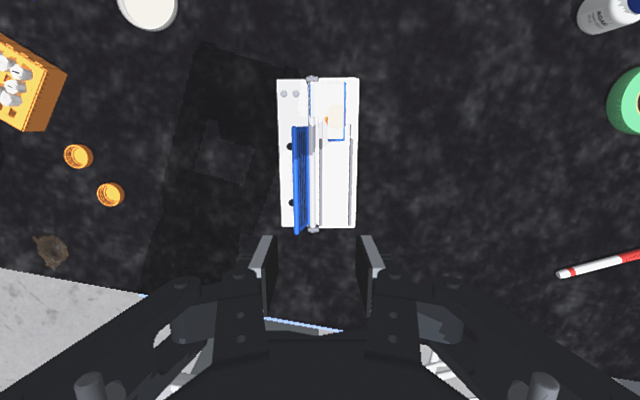

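View pics/t9.png

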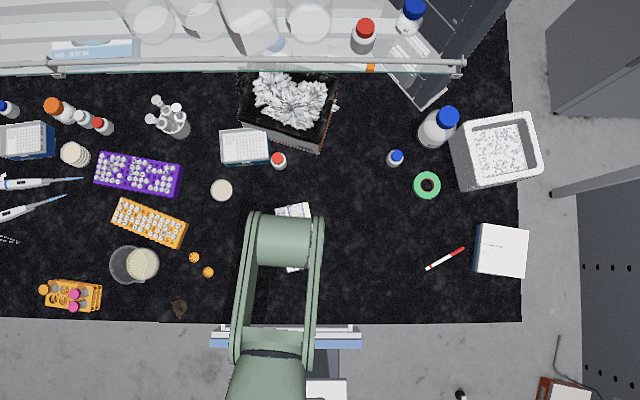

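The wrist view shows the cover down with the cap faintly visible under it at (334,122). I'll zoom in and measure the lip and treadle.

Run:
```python
from k import *
d=dict(np.load('pics/w9.npz'))
cv2.imwrite('pics/c10.png',cv2.resize(d['img'][70:240,265:370,::-1],None,fx=3.5,fy=3.5,interpolation=2))
hsv=cv2.cvtColor(d['img'],cv2.COLOR_RGB2HSV)[70:240,265:370]
m=cv2.inRange(hsv,(8,20,120),(25,255,255));ys,xs=np.nonzero(m);print(len(xs))
m[:,90:]=0
n,l,s,c=cv2.connectedComponentsWithStats(m)
for i in range(1,n):
    if s[i,4]>8:print(s[i],c[i]+[265,70],w2k(onz(d,c[i][0]+265,c[i][1]+70,.023)).round(4))
for u,v,z in [(337,140,.031),(345,100,.031),(345,138,.031),(294,128,.05),(296,232,.05)]:print(u,v,w2k(onz(d,u,v,z)).round(4))
for u,v in [(330,100),(340,110),(325,130),(296,180)]:
    c,r=ray(d,u,v);print('depth',w2k(c+r*float(d['depth'][v,u])).round(4))
```

```text
34
[59 46  5  9 26] [326.19230769 119.23076923] [0.0207 0.0115 0.023 ]
337 140 [-0.0015 -0.0004  0.031 ]
345 100 [ 0.0406 -0.0082  0.031 ]
345 138 [ 0.0006 -0.0092  0.031 ]
294 128 [0.0117 0.0456 0.05  ]
296 232 [-0.1025  0.0453  0.05  ]
depth [0.0407 0.0078 0.0297]
depth [ 0.0303 -0.0031  0.03  ]
depth [0.0087 0.0124 0.0131]
depth [-0.0425  0.0443  0.0518]
```

View pics/c10.png

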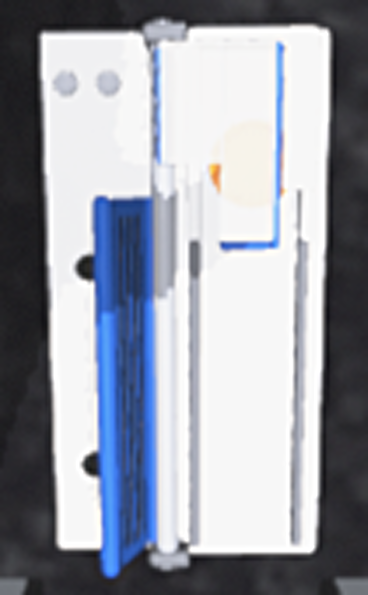

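The cover is fully shut: the roof is level at z ≈ 30 mm, the treadle edge is back at y ≈ 45 and z ≈ 50, and the lip is in place. The cap lies under the roof behind the lip, and the arm is well clear, so I'm handing in.

```bash
python3 -c "
from plant import bot
print(bot.close_job())"
```

```text
the job is handed in; nothing more can be done
None
```

The cap is inside the bay with the cover shut over it, and I handed the job in at about 10.6 s of the 42 s allowed.

I pressed the treadle down with one finger until the cover was fully open. With the other finger I pushed the cap along the lane to about 24 mm behind the mouth. I then backed out along the lane with the treadle still held, lifted slowly so the cover closed, and raised the gripper to about 22 cm above the bench.

**Last checks:**
- **Cover:** shut. The roof is level at z ≈ 30 mm, the treadle edge is back at y ≈ 45, z ≈ 50 mm, and the lip is at the mouth.
- **Cap:** last measured at keeper x ≈ 24, y ≈ 1 mm, just before the cover closed. Afterwards it was still visible under the clear roof, wholly behind the lip.
- **Robot:** wrist force close to zero, so it is touching nothing.
- **Other things:** they look unmoved by eye in the last top picture; I did not measure them.

**What went wrong:** at the start of the push the finger pressed too hard on the treadle, up to about 36 N down and 25 N of drag. The tool lagged behind its commands and tilted about 1.4°. I eased off to about 8 N before continuing, and the cover stayed fully open throughout.

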